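# Index the vial turntable three clicks and hold it under the needle

## Task

Bring the third vial along on the hand-indexed vial turntable under the filling needle. First slide the grey transport lock outward, away from the turntable, right up to its end stop. Then grip the black knob on top and turn it clockwise (seen from above), counting the clicks, to the third click stop, and do not turn past it; a spring drives the turntable back if it is let go, so finish while still gripping the knob firmly and holding it steady in the third stop. Leave the tube rack, the bottle and the carton where they are.

Things in the scene. Friction and masses are not known exactly. Their poses are not given: they have to be found in the camera images.
- turntable_base: White instrument base, fixed, 190 (x) by 280 (y) by 45 mm high: spans x -95..95, y -95..185 mm. Origin on the bench on the turntable's vertical axis. On it a white disc, radius 70 mm, with a ring (radius 56) of white-capped vials, tops 83 mm above the bench; knob on the axis; lock on the +y shoulder; thin needle stand 87 mm from the axis at -x, top 97 mm above the bench.
- turntable (a joint): Turntable and knob angle, rad: starts 0, grows clockwise from above, limit 2.09. Click stops every 24 deg: 0, 0.419, 0.838, 1.257 (third), 1.676. Between stops resistance rises, falls past half way, draws into the next: ripple about +-0.06 N m (varies by 30 %), plus a return spring of 0.036 N m + 0.04 per rad. Let go, it runs back towards 0. Blocked by a tongue until the lock is some 10 mm out.
- knob: Black bar knob turning with the turntable. Bar 52 mm long (its x), 14 mm wide (its y), 6 to 40 mm above its origin, on a disc 52 mm across, 6 mm thick; white line on top at the -x end. Origin on the axis under the disc, 107 mm above the bench. At angle 0 its axes are parallel to the base's. Free all round from 100 mm above the bench up. Grip across the 14 mm from above, 25 N or more.
- knob_grip (a point): Point on the knob's axis, inside the bar, 26 mm above the knob's origin (133 mm above the bench): good TCP place for gripping the bar.
- lock (a joint): Travel of the transport lock, m: 0 fully in, 0.050 at its outer end stop (starts at 0 to 0.005). It slides along the base's +y, away from the turntable; friction about 2 N; stays where it is left.
- lock_grip (a point): Point in the lock's grip, 85 mm above the bench. Grip: grey upright block 28 mm (base x) by 18 mm (base y), top 94 mm above the bench, between two low rails (tops 54 mm). Its centre is at base x = 0, y = 112 mm + travel. End stop: low plate beyond it (top 61 mm). Grip across the 28 mm (fingers closing along base x) or push it outward.
- rack: Bystander: loose white tube rack 100 x 130 x 30 mm with some capped tubes standing to 100 mm, to the -y side of the base. Origin under its centre.
- bottle: Bystander: loose bottle 60 mm across, 130 mm high, beyond the base. Origin under its centre.
- carton: Bystander: loose upright carton 90 x 140 x 110 mm high, on the +y side. Origin under its centre.

How it is judged:
On the way, in this order (a step that is already met when the one before it is completed fails the run):
1. the lock is at its end stop, the turntable still at its starting stop (value of joint lock above 0.046 m and value of joint turntable below 0.15 rad), for 0.2 s.
2. the turntable is in the third stop, gripped by the knob (value of joint turntable between 1.13 and 1.38 rad and contact force between the fingers and knob above 4 N), for 0.3 s.
At the end, for the whole second after the job is handed in: The lock is within 4 mm of its end stop; the turntable stands still in the third stop (1.257 rad, within about 0.12 rad) and the fingers still grip the knob with more than 4 N, the TCP within 35 mm of its grip point (all of step 2 and velocity of joint turntable between -0.1 and 0.1 rad/s and distance between the grasp point and knob_grip below 0.035 m and value of joint lock above 0.046 m); the arm keeps its last pose, push and grip.
It fails at once if the knob is turned past the third stop (more than 12 degrees beyond it) (value of joint turntable above 1.467 rad).
It fails at once if the rack is moved by more than 20 mm (distance of rack from where it was at the start of the episode above 0.02 m).
It fails at once if the bottle is moved by more than 20 mm (distance of bottle from where it was at the start of the episode above 0.02 m).
It fails at once if the carton is moved by more than 20 mm (distance of carton from where it was at the start of the episode above 0.02 m).
It also fails if it takes over 64 s, if anything falls off the work surface, if the arm or the gripper's body presses on something with over 40 N, if the wrist force passes 120 N, or if a joint passes its speed limit or range.

## Robot

A 6-joint arm with a two-finger parallel gripper is mounted at the origin on the work surface. World frame = base frame: x ahead of the robot, y to its left, z up, the work surface at z = 0. Lengths are in m, angles in rad, forces in N, time in s.
With the tool pointing down it reaches from about 0.35 to 1 m from the base axis. Payload 7.1 kg.
Tool frame: the origin (TCP) lies between the finger pads, 19 mm behind the fingertips; this is the grasp point; z points along the fingers, y is the line along which they close (so a half turn about z gives the same grasp; the last joint's range is limited). The gripper opens to 85 mm and grips with 20 to 120 N. Pads are 22 mm wide; open, the fingers measure 114 mm over their backs; the gripper's body (76 mm by 85 mm) begins 54 mm behind the grasp point. The pads swing forward as they close: fully open they stand 13 mm farther back than shut.
Start: joints at [-1.236, 0.423, 1.63, -0, 1.089, -0.019], TCP at [0.217, -0.586, 0.25] pointing down, gripper open.
Joint ranges: [-3, 3], [-0.9, 2.11], [0.09, 2.58], [-1.31, 4.45], [0.11, 2.69], [-2.54, 2.54]. Speed limits (rad/s): [2.39, 2.39, 3.01, 3.14, 3.14, 3.14].

## Interface

Orientations are given as a rotation vector (axis times angle).
In Python, from cell import robot, workorder, effector, capture, calibration gives the robot as it stands (robot), with the cameras as plain functions, the job (workorder) and the gripper (effector). Calls block until the motion is done:
- robot.goto(position, orientation): joint-space move of the TCP to a pose.
- robot.movel(position, rotation=None, speed=0.15, f_stop=None): straight line of the TCP; rotation=None keeps the orientation; speed is the mean speed in m/s. With f_stop (N) it stops when the force on the tool has changed by that much, and returns True; else False.
- robot.move_joints(angles): joint-space move.
- effector.gripper_open() and effector.clamp(effort=None): open the fingers fully, or close them until they stop; effort is the grip in N (None keeps the last).
- robot.sleep(seconds).
- robot.ik(position, orientation): joint angles nearest the present ones, or None.
- robot.read_state(): the state.
- capture(name): name is "side" or "top"; returns the picture (420x560x3 uint8, blue, green, red); there is no depth.
- calibration(name): a dict with "intrinsics" (3x3 intrinsics, pixels), "view" (4x4, takes a point from world to camera coordinates). Camera axes: x right, y down, z forward; pixel columns grow to the right and rows downward; lengths in m; the calibration is good to about 2 mm. A picture is of the moment at which its call begins. calibration takes no time and is no camera call.
A pose or a line that the arm cannot do raises robot.PlanningError and nothing moves.
- workorder.job_done(): hands the job in; it is judged then, once.
The state is a dict: "time_s": time; "joint_positions": joint angles; "dq": joint speeds; "joint_efforts": joint torques, N m; "tcp_pos": TCP position; "orientation": TCP orientation; "ft_force": force on the tool from outside, world axes, zero at the start; "ft_torque": the same for the moment, N m; "gripper_width": finger opening in m; "grip_force": force on a finger pad.
Only numpy, scipy, OpenCV 4.12 (cv2) and the standard library are available. Lean on these libraries where they do the work, as an engineer would, in place of code of your own. Each camera call takes 0.05 s, during which the arm holds its last target. There are 200 camera calls.

## Working session

There is one attempt and no reset: what is moved stays moved. The work goes in short steps, each a Python script; the robot and the scene stay as the last script left them, time stands still between calls to the robot, and variables do not carry over. Pictures are saved under pics/ and viewed, at most 10 in all, crops included, and the job is handed in when it is done.

```bash
mkdir -p pics; ls; python3 - <<'E'
from cell import robot, workorder, effector, capture, calibration
import cv2,numpy as np
np.set_printoptions(precision=4,suppress=True)
for n in("side","top"):
    cv2.imwrite(f"pics/{n}0.png",capture(n)); c=calibration(n); print(n,c["intrinsics"],c["view"])
s=robot.read_state(); print(s)
E
```

```text
cell.py
pics
side [[482.5781   0.     273.2299]
 [  0.     482.5781 204.2697]
 [  0.       0.       1.    ]] [[-0.8099 -0.5862  0.0217  0.519 ]
 [-0.322   0.4133 -0.8518  0.2315]
 [ 0.4904 -0.6968 -0.5234  0.9502]
 [ 0.      0.      0.      1.    ]]
top [[495.8065   0.     280.8981]
 [  0.     495.8065 221.3404]
 [  0.       0.       1.    ]] [[ 0.0297 -0.9994 -0.0173  0.0764]
 [-0.9801 -0.0257 -0.1971  0.6061]
 [ 0.1965  0.0228 -0.9802  1.3495]
 [ 0.      0.      0.      1.    ]]
{'time_s': 0.1, 'joint_positions': array([-1.236 ,  0.4238,  1.6306,  0.    ,  1.0886, -0.019 ]), 'dq': array([-0.0001, -0.0021, -0.0027, -0.0009,  0.0004, -0.0014]), 'joint_efforts': array([ -0.0004, -55.8423, -28.2445,  -0.0001,   0.003 ,   0.    ]), 'tcp_pos': array([ 0.2164, -0.5858,  0.2493]), 'orientation': array([-3.0912, -0.5526,  0.0003]), 'ft_force': array([-0.3982,  0.6172,  0.6188]), 'ft_torque': array([ 0.0194, -0.0519,  0.0056]), 'grip_force': 0.0, 'gripper_width': 0.08563066611177662}
```

View pics/side0.png

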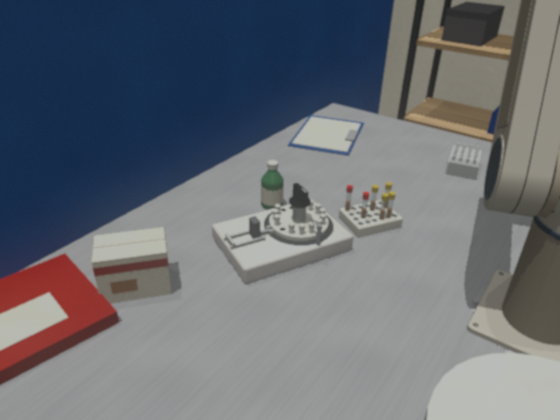

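View pics/top0.png

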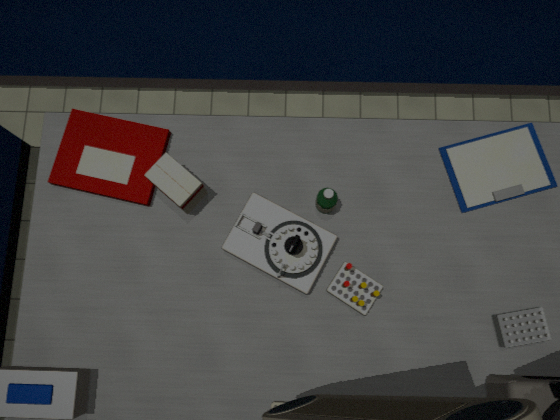

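The side view shows the knob near (300,200) and the lock block near (255,227). In the top view the knob is near (293,244), the lock near (257,228), the bottle at (327,198) and the rack at (356,288). Next I'll enlarge both.

```bash
python3 - <<'E'
import cv2
a=cv2.imread("pics/side0.png")[165:275,205:355]; b=cv2.imread("pics/top0.png")[185:300,215:345]
cv2.imwrite("pics/sidec.png",cv2.resize(a,None,fx=5,fy=5,interpolation=cv2.INTER_CUBIC))
cv2.imwrite("pics/topc.png",cv2.resize(b,None,fx=5,fy=5,interpolation=cv2.INTER_CUBIC))
E
```

```text
(no output)
```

View pics/sidec.png

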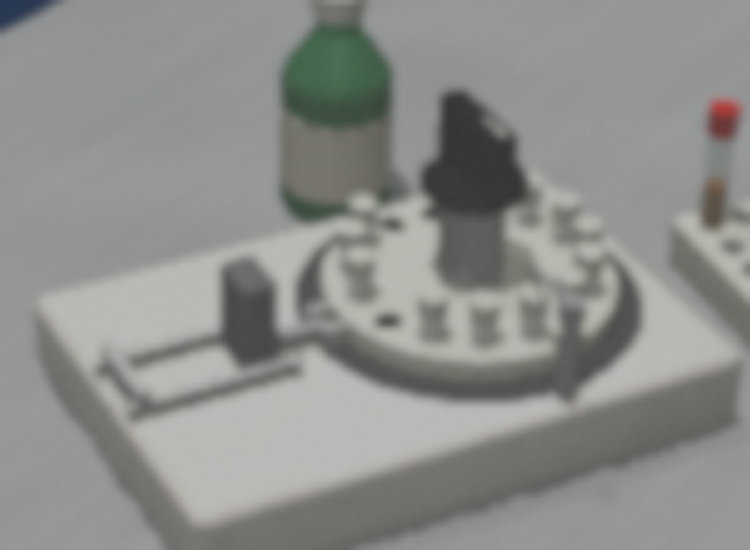

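View pics/topc.png

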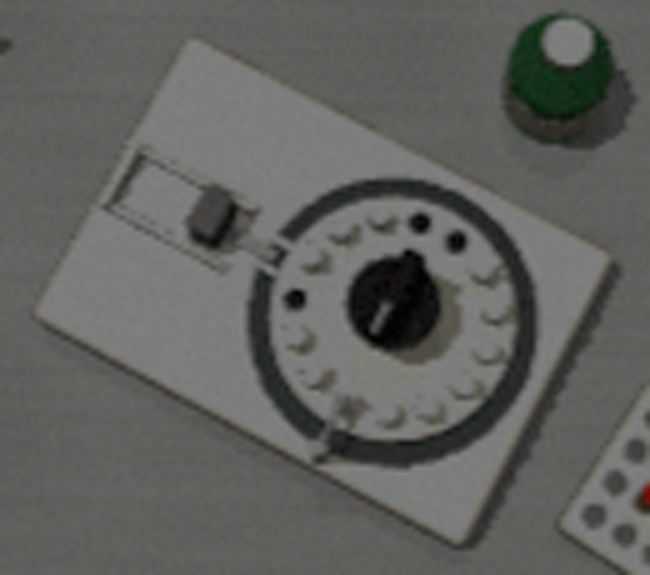

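```bash
cat > m.py <<'E'
from cell import robot, workorder, effector, capture, calibration
import cv2,numpy as np
from scipy.optimize import least_squares
np.set_printoptions(precision=4,suppress=True)
C={n:(calibration(n)["intrinsics"],calibration(n)["view"]) for n in("side","top")}
P={n:K@V[:3] for n,(K,V) in C.items()}
def S(u,v): return np.array([205+(u+.5)/5-.5,165+(v+.5)/5-.5])
def T(u,v): return np.array([215+(u+.5)/5-.5,185+(v+.5)/5-.5])
def proj(n,X): p=P[n]@np.append(X,1); return p[:2]/p[2]
def tri(s,t):
    X=cv2.triangulatePoints(P["side"],P["top"],s.reshape(2,1),t.reshape(2,1)).ravel(); X=X[:3]/X[3]
    return X,proj("side",X)-s,proj("top",X)-t
E
cat > a.py <<'E'
from m import *
D={"c++":((95,185,45),S(38,302),T(192,40)),"c-+":((-95,185,45),S(200,525),T(37,315)),"c--":((-95,-95,45),S(740,368),T(465,545)),
"c+-":((95,-95,45),None,T(612,258)),"knob-x":((-24,0,147),S(513,140),T(375,338)),"knob+x":((26,0,147),S(455,95),T(411,254)),
"lock":(None,S(248,268),T(209,215)),"bottletop":(None,S(340,0),T(568,43))}
for k,(b,s,t) in D.items():
    if s is not None: print(k,*tri(s,t))
def W(p,b): c,s=np.cos(p[2]),np.sin(p[2]); return np.array([p[0]+c*b[0]-s*b[1],p[1]+s*b[0]+c*b[1],b[2]])
def res(p):
    r=[]
    for k,(b,s,t) in D.items():
        if k=="bottletop":continue
        if k=="lock": b=(0,112+p[3]*1000,94)
        X=W(p,np.array(b)/1000)
        if s is not None:r+=list(proj("side",X)-s)
        r+=list(proj("top",X)-t)
    return np.array(r)
f=least_squares(res,[.55,.0,-.5,.0],loss="soft_l1"); print(f.x); print(res(f.x).reshape(-1,2))
E
python3 a.py
```

```text
c++ [0.6918 0.1781 0.039 ] [0.0151 0.004 ] [-0.0062 -0.0103]
c-+ [0.5271 0.2604 0.0388] [0.0494 0.0118] [-0.0165 -0.031 ]
c-- [0.4041 0.0127 0.0325] [0.1657 0.0298] [-0.0467 -0.1236]
knob-x [0.5042 0.0658 0.1438] [-0.222  -0.0475] [0.0759 0.165 ]
knob+x [0.5488 0.0473 0.1436] [-0.6757 -0.1516] [0.2459 0.5116]
lock [0.5783 0.1604 0.0944] [0.4289 0.1027] [-0.1588 -0.2955]
bottletop [ 0.6734 -0.0362  0.1199] [-0.3544 -0.0849] [0.1506 0.2859]
[ 0.5255  0.0571 -0.4649  0.0044]
[[-1.1115 -2.0028]
 [-0.7568 -1.0716]
 [-0.0552 -0.4907]
 [-2.0089  0.8489]
 [ 2.7055 -3.0342]
 [-0.6674  1.8296]
 [ 0.9459  0.0444]
 [-0.5866 -0.892 ]
 [-0.7275  0.0401]
 [-0.1316 -1.7455]
 [ 0.9754  0.3388]
 [ 0.4776  0.497 ]
 [-0.4241 -0.0265]]
```

Knob, lock and corner measurements agree: axis at (0.526, 0.057), yaw −0.463, lock about 4 mm out. The measured heights are 0.144 m for the knob top and 0.094 m for the lock top, against 0.147 and 0.094 in the text. Now I'll check the IK options.

```bash
cat >> m.py <<'E'
from scipy.spatial.transform import Rotation as R
O=np.array([.526,.057]);YAW=-.463
ex=np.array([np.cos(YAW),np.sin(YAW)]);ey=np.array([-ex[1],ex[0]])
def at(x,y,z): return np.append(O+x*ex+y*ey,z)
def down(a): # tool y along world angle a, z down
    y=np.array([np.cos(a),np.sin(a),0]);z=np.array([0,0,-1.]);return R.from_matrix(np.c_[np.cross(y,z),y,z]).as_rotvec()
E
python3 - <<'E'
from m import *
for nm,p,a in(("lock",at(0,.116,.085),YAW),("knob",at(0,0,.133),YAW+np.pi/2),("knobend",at(0,0,.133),YAW+np.pi/2-1.257)):
    for k in(0,np.pi): print(nm,k,p,robot.ik(p,down(a+k)))
E
```

```text
lock 0 [0.5778 0.1608 0.085 ] [0.2516 0.6119 1.7739 0.     0.7558 0.7146]
lock 3.141592653589793 [0.5778 0.1608 0.085 ] [ 0.2516  0.6119  1.7739 -0.      0.7558 -2.427 ]
knob 0 [0.526 0.057 0.133] [ 0.0855  0.4559  1.9179 -0.      0.7678 -1.0223]
knob 3.141592653589793 [0.526 0.057 0.133] [0.0855 0.4559 1.9179 0.     0.7678 2.1192]
knobend 0 [0.526 0.057 0.133] [0.0855 0.4559 1.9179 0.     0.7678 0.2347]
knobend 3.141592653589793 [0.526 0.057 0.133] None
```

```bash
python3 - <<'E'
from m import *
def st(m):
    s=robot.read_state(); print(m,s["time_s"],s["tcp_pos"],"w",s["gripper_width"],"g",s["grip_force"],s["ft_force"],s["ft_torque"])
robot.goto(at(0,.116,.25),down(YAW))
st("above")
print(robot.movel(at(0,.116,.085),speed=.1,f_stop=10)); st("down")
effector.clamp(30); st("clamped")
print(robot.movel(at(0,.172,.085),speed=.03,f_stop=15)); st("pulled")
im=capture("side"); cv2.imwrite("pics/pull.png",cv2.resize(im[150:275,180:355],None,fx=4,fy=4,interpolation=cv2.INTER_CUBIC))
E
```

```text
above 3.0167 [0.578 0.16  0.25 ] w 0.08563643320853488 g 0.0 [ 1.541   0.2095 -0.6343] [0.0306 0.064  0.0218]
False
down 4.8167 [0.5782 0.1609 0.0856] w 0.0853628391282361 g 0.0 [-0.1013  0.2161 -0.1463] [ 0.0131  0.0125 -0.0089]
clamped 5.375 [0.5799 0.1606 0.0858] w 0.027270871548860157 g 36.171501874923706 [ 5.6349 -1.6754  1.3563] [-0.3593 -0.6601 -0.0682]
True
pulled 6.8083 [0.6006 0.2017 0.0857] w 0.027191475371459634 g 36.92610204219818 [ 0.4012 -3.3041  6.3337] [-0.3795  0.1646 -0.0993]
```

View pics/pull.png

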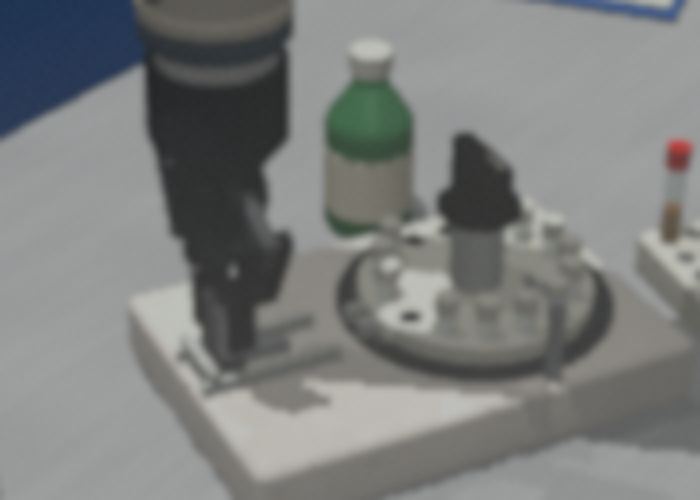

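The picture shows the lock block, held in the fingers, right against the end plate at about (235,365). The TCP moved 46 mm from a start near 4 mm, which matches the 50 mm stop. I'll confirm with a firmer push, then go to the knob.

```bash
cat >> m.py <<'E'
def st(m):
    s=robot.read_state(); print(m,round(s["time_s"],2),s["tcp_pos"],"w",round(s["gripper_width"],4),"g",round(s["grip_force"],1),s["ft_force"],s["ft_torque"],"q6",round(s["joint_positions"][5],4))
E
python3 - <<'E'
from m import *
p=robot.read_state()["tcp_pos"]
print(robot.movel(p+np.append(ey*.01,0),speed=.02,f_stop=25)); st("push2")
print("travel",(robot.read_state()["tcp_pos"]-[.5799,.1606,0])[:2]@ey)
robot.sleep(.4); effector.gripper_open()
p=robot.read_state()["tcp_pos"]; robot.movel([p[0],p[1],.24],speed=.12); st("up")
robot.goto(at(0,0,.24),down(YAW+np.pi/2)); st("over knob")
print(robot.movel(at(0,0,.133),speed=.08,f_stop=10)); st("down")
effector.clamp(60); st("clamped")
for n in("side","top"): cv2.imwrite(f"pics/k_{n}.png",capture(n))
a=cv2.imread("pics/k_side.png")[150:275,180:355]
cv2.imwrite("pics/k.png",cv2.resize(a,None,fx=4,fy=4,interpolation=cv2.INTER_CUBIC))
E
```

```text
True
push2 7.21 [0.6008 0.2019 0.0857] w 0.0275 g 37.0 [-0.8103 -4.8189  6.1485] [-0.4577  0.2005 -0.0597] q6 0.7778
travel 0.04626575930953005
up 9.65 [0.5999 0.2022 0.2391] w 0.0854 g 0.0 [-0.0019  0.1112  0.4764] [-0.0189 -0.0507 -0.0017] q6 0.7745
over knob 11.23 [0.5261 0.0571 0.2399] w 0.0857 g 0.0 [ 0.6586  0.1283 -0.0008] [-0.0053 -0.0035 -0.036 ] q6 -1.0216
False
down 12.72 [0.5263 0.057  0.1335] w 0.0858 g 0.0 [-0.5578  0.4535  0.0456] [0.0001 0.0246 0.0261] q6 -1.0224
clamped 13.37 [0.5266 0.0581 0.1333] w 0.0131 g 60.6 [1.3588 7.0182 1.1934] [ 0.8093 -0.0809  0.0286] q6 -1.0224
```

View pics/k.png

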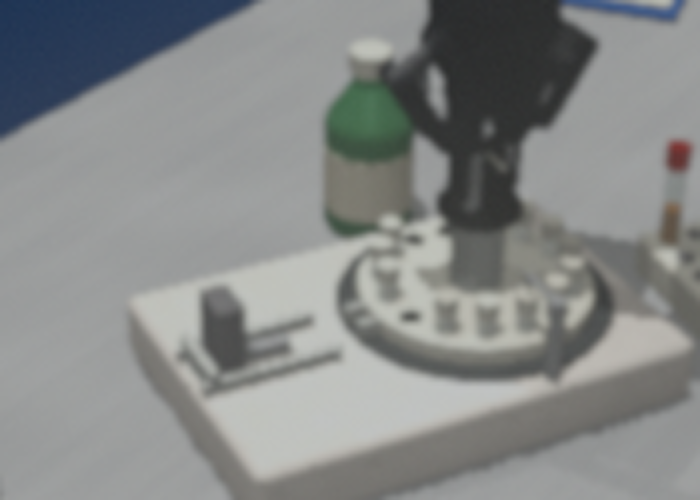

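The lock stands at its end plate, about (222,365), and the knob is gripped at 13 mm width. Now I'll turn it with joint 6, logging the torque to count clicks.

```bash
python3 - <<'E'
from m import *
robot.movel(at(0,.002,.133),speed=.02); st("centred")
q0=np.array(robot.read_state()["joint_positions"]); L=[]
for d in np.arange(1,31)*1.257/30:
    q=q0.copy(); q[5]+=d; robot.move_joints(q); s=robot.read_state(); L.append((d,s["joint_positions"][5]-q0[5],s["ft_torque"][2],s["grip_force"]))
    if s["grip_force"]<15 or abs(s["ft_torque"][2])>.6: print("stop");break
print(np.array(L)); st("end")
robot.sleep(.4)
cv2.imwrite("pics/e_top.png",capture("top"))
im=capture("side"); cv2.imwrite("pics/e.png",cv2.resize(im[150:275,180:355],None,fx=4,fy=4,interpolation=cv2.INTER_CUBIC))
E
```

```text
centred 13.72 [0.5266 0.0582 0.1333] w 0.0132 g 61.5 [-2.0903 -4.5746  5.5162] [-0.7404  0.3001 -0.0572] q6 -1.019
[[ 0.0419  0.0409  0.0689 60.853 ]
 [ 0.0838  0.0821  0.0769 60.8207]
 [ 0.1257  0.1237  0.0441 60.781 ]
 [ 0.1676  0.1656  0.0691 60.7151]
 [ 0.2095  0.2074  0.0045 60.6359]
 [ 0.2514  0.2493 -0.0305 60.5673]
 [ 0.2933  0.2912 -0.0223 60.5327]
 [ 0.3352  0.3331 -0.0177 60.4951]
 [ 0.3771  0.375  -0.0307 60.457 ]
 [ 0.419   0.4169  0.0322 60.4263]
 [ 0.4609  0.4587  0.1026 60.3895]
 [ 0.5028  0.5005  0.0793 60.351 ]
 [ 0.5447  0.5424  0.168  60.3062]
 [ 0.5866  0.5843  0.1373 60.2567]
 [ 0.6285  0.6263  0.039  60.2084]
 [ 0.6704  0.6683  0.0898 60.1629]
 [ 0.7123  0.7102 -0.0004 60.118 ]
 [ 0.7542  0.7521  0.0384 60.0685]
 [ 0.7961  0.794   0.0693 60.0161]
 [ 0.838   0.8358  0.0157 59.97  ]
 [ 0.8799  0.8776  0.1028 59.9301]
 [ 0.9218  0.9195  0.1862 59.8915]
 [ 0.9637  0.9614  0.1354 59.846 ]
 [ 1.0056  1.0034  0.1374 59.7917]
 [ 1.0475  1.0453  0.1221 59.738 ]
 [ 1.0894  1.0873  0.0392 59.6873]
 [ 1.1313  1.1292  0.0291 59.6383]
 [ 1.1732  1.1711  0.0036 59.5876]
 [ 1.2151  1.2129  0.022  59.5287]
 [ 1.257   1.2548  0.094  59.4719]]
end 21.22 [0.5287 0.0592 0.1333] w 0.0131 g 59.5 [ 8.3587  9.1763 -7.3936] [ 1.3948 -0.8349  0.094 ] q6 0.2358
```

View pics/e.png

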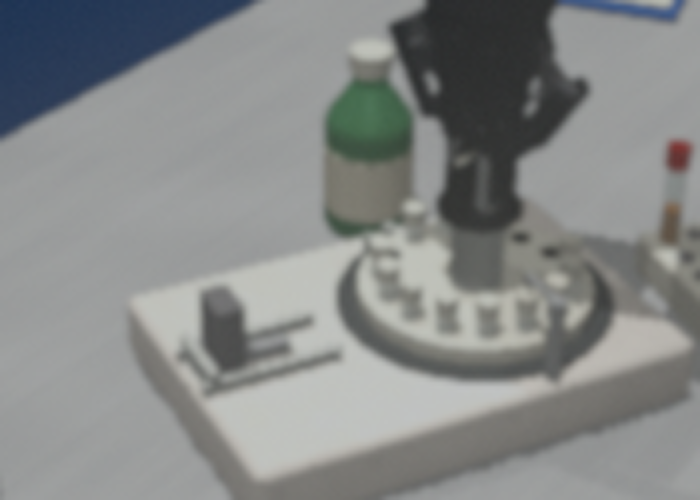

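The torque trace shows exactly three ripple periods. The vials again stand in their stop places, and the empty holes have moved round to about (520,237). The lock is still at its stop and the grip is 59 N.

```bash
python3 - <<'E'
from m import *
st("final"); print(workorder.job_done())
E
```

```text
final 21.72 [0.5287 0.0592 0.1333] w 0.0132 g 59.5 [ 9.4084  8.68   -8.1229] [ 1.395  -0.8426  0.1582] q6 0.2356
the job is handed in; nothing more can be done
None
```

I handed the job in at 21.7 s: the lock is at its end stop, and the gripper is holding the knob in the third click stop with about 59 N; the judge gave no verdict.

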